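# Advance the microscope's filter selector three clicks and confirm

### The job

Two control boxes stand on the microscope desk. On the filter control box, the one whose knob has a straight bar grip (not the round dial), turn the knob three clicks clockwise, seen from above, from where it stands now; then press the round key on the same box fully down and let go.

Things in the scene. Friction and masses are not known exactly. Their poses are not given: they have to be found in the camera images.
- selector (a joint): angle (rad) of the black bar-grip knob about its upright axis; grows clockwise seen from above. Spring detents hold it at whole multiples of 0.419 rad (24 degrees), one click each: let go, it snaps to the nearest (0.06 N m takes it to the next). It starts in click 0, 1 or 2; stops lie just below click 0 and just above click 7.
- selector_grip (a point): grip point of that knob, on its axis, 9 mm below its flat top and 35 mm above the box's top. The grip is an upright bar 50 mm long, 14 mm wide and 30 mm high, standing on a disc 52 mm across whose upper face lies 21 mm below this point. z is up, x runs along the bar, -x towards the end with the white pointer line; it turns with the knob.
- selector_pointer (a point): pointer end of that bar, 25 mm from the axis on the bar's end face, at the grip's height and with the same axes; three clicks (72 degrees) carry it 29 mm off. The box is white, 150 x 210 mm, 50 mm high, fixed, turned up to 30 degrees either way. A like box with a round ribbed dial 48 mm across is not to be used; a 60 mm bottle stands between the two.
- key_top (a point): centre of the top of the round black push key, 28 mm across, in a metal collar on the same box, 23 mm above the box's top and about 109 mm from the knob's axis. It is sprung upward, its travel is 6 mm straight down and 5 N presses it fully; z is up.

How it is judged:
On the way, in this order (a step that is already met when the one before it is completed fails the run):
1. the selector stands three clicks (72 degrees, within 10) clockwise of where it started (distance of selector_pointer from where it was at the start of the episode between 0.02575 and 0.0328 m), for 0.3 s.
2. the key is pressed more than 3.5 mm down with the selector so set (all of step 1 and distance of key_top from where it was at the start of the episode above 0.0035 m), for 0.05 s.
At the end, for the whole second after the job is handed in: The selector rests three clicks clockwise of where it started (72 degrees, within 10), and the key has come up again to within 1.5 mm (all of step 1 and velocity of joint selector between -0.1 and 0.1 rad/s and distance of key_top from where it was at the start of the episode below 0.0015 m); the robot touches nothing.
It fails at once if the key is pressed more than 3.5 mm down while the selector does not stand three clicks on (distance of key_top from where it was at the start of the episode above 0.0035 m and not (distance of selector_pointer from where it was at the start of the episode between 0.02575 and 0.0328 m)).
It also fails if it takes over 38 s, if anything falls off the work surface, if the arm or the gripper's body presses on something with over 40 N, if the wrist force passes 120 N, or if a joint passes its speed limit or range.

### The arm

A 6-joint arm with a two-finger parallel gripper is mounted at the origin on the work surface. World frame = base frame: x ahead of the robot, y to its left, z up, the work surface at z = 0. Lengths are in m, angles in rad, forces in N, time in s.
With the tool pointing down it reaches from about 0.2 to 0.875 m from the base axis. Payload 3.4 kg.
Tool frame: the origin (TCP) lies between the finger pads; the fingertips stand 25 mm ahead of it and the grasp point (between the pads) lies 6 mm ahead of it (r.nose_length is the z of the fingertips in the tool frame, in m); z points along the fingers, x is the direction in which the jaws open and shut, and the axes are right-handed (so a half turn about z gives the same grasp; the last joint's range is limited). The gripper opens to 94 mm and grips with 3 to 60 N. Pads are 16 mm wide; open, the fingers measure 119 mm over their backs; the gripper's body (75 mm by 177 mm) begins 78 mm behind the grasp point.
Start: joints at [-1.377, 0.276, 1.505, -0, 1.361, -0.121], TCP at [0.178, -0.547, 0.23] pointing down, gripper open.
Joint ranges: [-2.89, 2.89], [-0.75, 2.08], [0.22, 2.7], [-1.18, 4.32], [0.11, 2.71], [-2.7, 2.7]. Speed limits (rad/s): [2.57, 2.57, 3.14, 3.14, 3.14, 3.14].

### API

Orientations are given as a unit quaternion [w, x, y, z].
In Python, from plant import r, gripper_to, inverse_kinematics, vision, models, telemetry gives the robot as it stands. Calls block until the motion is done:
- r.move_to(position, orientation): joint-space move of the TCP to a pose.
- r.move_l(position, rot=None, vel=0.15, guard=None): straight line of the TCP; rot=None keeps the orientation; vel is the mean speed in m/s. With guard (N) it stops when the force on the tool has changed by that much, and returns True; else False.
- r.movej(angles): joint-space move.
- gripper_to(opening, f_grip=None): finger opening in m; f_grip is the grip in N (None keeps the last); returns when the fingers have stopped.
- r.hold(seconds).
- inverse_kinematics(position, orientation): joint angles nearest the present ones, or None.
- vision.snapshot(name): name is "side" or "top"; returns the picture (400x640x3 uint8, red, green, blue); there is no depth.
- vision.get_calibration(name): a dict with "fx", "fy", "cx", "cy" (pixels), "position" and "orientation" of the camera in the world. Camera axes: x right, y down, z forward; pixel columns grow to the right and rows downward; lengths in m; the calibration is good to about 2 mm. A picture is of the moment at which its call begins. get_calibration takes no time and is no camera call.
A pose or a line that the arm cannot do raises r.PlanningError and nothing moves.
- r.sign_off(): hands the job in, once; it reports no verdict.
Trained networks look in the newest picture that a camera, given by its name, has taken for a name from the list of things; names that differ only in an ending like _2 or _b are one class to them, and where a whole thing is asked for, a point or a joint stands for the part that bears it (a point fixed in the world has none). Each returns a list of dicts, best first, with "score" (0 to 1); they miss things now and then, are a little off and sometimes report something else, mostly with a low value. They report only what shows in the picture. A call takes as long as a camera call.
- models.boxes_of(thing, camera): "at" ([x, y, z] in m, in world coordinates, good to about 4 mm: the middle of the surface that is visible of it).
- models.regions_of(thing, camera): "pixels" (400x640 bool, what is visible of it).
- models.mark_of(thing, camera): "at" ([x, y, z] in m, in world coordinates, good to about 4 mm: a listed point, or the origin of a listed thing).
Readings, each from a call of its own:
- telemetry.current_t(): time.
- telemetry.current_joints(): joint angles.
- telemetry.current_dq(): joint speeds.
- telemetry.current_joint_efforts(): joint torques, N m.
- telemetry.current_ee_pos(): TCP position.
- telemetry.current_tool_rot(): TCP orientation.
- telemetry.current_wrist_force(): force on the tool from outside, world axes, zero at the start.
- telemetry.current_torque(): the same for the moment, N m.
- telemetry.current_opening(): finger opening in m.
Only numpy, scipy, OpenCV 4.12 (cv2) and the standard library are available. Lean on these libraries where they do the work, as an engineer would, in place of code of your own. Each camera call takes 0.05 s, during which the arm holds its last target. There are 200 camera calls.

## Working session

There is one attempt and no reset: what is moved stays moved. The work goes in short steps, each a Python script; the robot and the scene stay as the last script left them, time stands still between calls to the robot, and variables do not carry over. Pictures are saved under pics/ and viewed, about 8 in all and at most 12, crops included, and the job is handed in when it is done.

```bash
mkdir -p pics
python3 - <<'E'
from plant import r, vision, models, telemetry
import cv2
for c in ("top","side"):
    im=vision.snapshot(c); cv2.imwrite(f"pics/{c}0.png",im[:,:,::-1])
    k=vision.get_calibration(c); print(c,k)
    for n in ("selector_grip","selector_pointer","key_top"):
        for d in models.mark_of(n,c)[:3]: print(n,d)
    for d in models.boxes_of("selector",c)[:3]: print("box",d)
print(telemetry.current_t(), telemetry.current_tool_rot(), r.nose_length)
E
```

```text
top {'fx': 422.5522407700717, 'fy': 422.5522407700717, 'cx': 318.5979973147658, 'cy': 201.36125052670286, 'position': array([ 0.44982509, -0.00616366,  0.86679465]), 'orientation': array([-0.02348172,  0.71153229, -0.70103071,  0.04154948])}
selector_grip {'at': [0.4618, -0.1788, 0.0883], 'score': 0.97}
selector_pointer {'at': [0.4397, -0.1761, 0.0865], 'score': 0.84}
key_top {'at': [0.4968, -0.2807, 0.0709], 'score': 0.47}
box {'at': [0.4639, -0.1672, 0.0652], 'score': 0.88}
side {'fx': 463.30815377541165, 'fy': 463.30815377541165, 'cx': 316.9209719326899, 'cy': 203.73121974911112, 'position': array([ 0.42048171, -0.68422075,  0.88042806]), 'orientation': array([-0.34231744,  0.93835816, -0.04419286,  0.01870097])}
selector_grip {'at': [0.461, -0.1804, 0.0857], 'score': 0.68}
selector_grip {'at': [0.498, -0.2829, 0.0732], 'score': 0.34}
selector_pointer {'at': [0.4385, -0.1786, 0.087], 'score': 0.76}
key_top {'at': [0.4993, -0.2786, 0.0709], 'score': 0.5}
box {'at': [0.46, -0.1849, 0.0751], 'score': 0.55}
0.5 [ 4.28431271e-07  8.09217046e-01 -5.87509807e-01  3.11396802e-06] 0.025
```

View pics/top0.png

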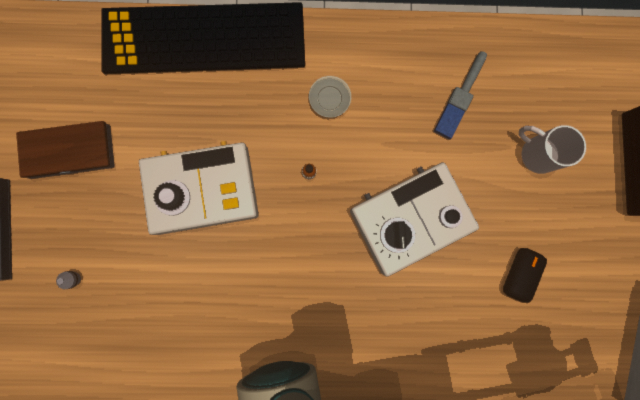

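View pics/side0.png

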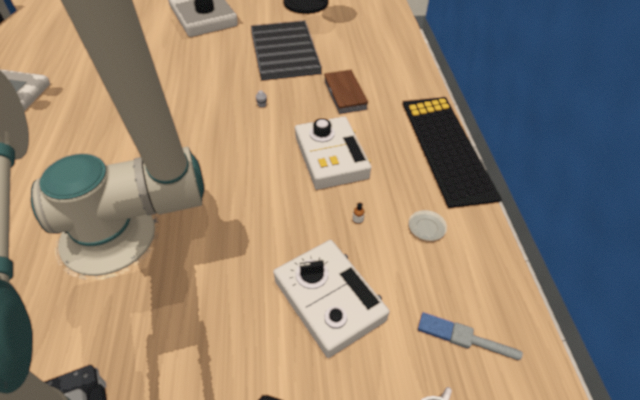

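Top view: the filter box is at about (415,218), its bar knob at (398,235) with the white line pointing down (toward −x), and the key at (452,216). The dial box is at (198,188) and the bottle at (309,170). I'll refine the measurements with pixels.

```bash
cat > h.py <<'E'
import numpy as np, cv2
from scipy.spatial.transform import Rotation as R
from plant import r, gripper_to, inverse_kinematics, vision, models, telemetry
def RR(q): return R.from_quat(np.roll(q,-1))
def ray(c,uv,z):
    k=vision.get_calibration(c); d=RR(k["orientation"]).apply([(uv[0]-k["cx"])/k["fx"],(uv[1]-k["cy"])/k["fy"],1])
    return k["position"]+d*(z-k["position"][2])/d[2]
def proj(c,p):
    k=vision.get_calibration(c); q=RR(k["orientation"]).inv().apply(np.array(p)-k["position"])
    return np.array([k["fx"]*q[0]/q[2]+k["cx"],k["fy"]*q[1]/q[2]+k["cy"]])
def down(a):  # tool down, jaw (x) axis at world yaw a (rad)
    q=(R.from_euler("z",a)*R.from_euler("x",np.pi)).as_quat(); return np.roll(q,1)
E
python3 - <<'E'
from h import *
out=[]
for c in ("top","side"):
    vision.snapshot(c)
    im=cv2.imread(f"pics/{c}0.png")
    for n in ("selector_grip","key_top"):
        for d in models.regions_of(n,c)[:2]:
            m=d["pixels"]; v,u=np.nonzero(m); uv=(u.mean(),v.mean()); print(c,n,d["score"],m.sum(),np.round(uv,1),ray(c,uv,.073 if n=="key_top" else .08).round(4))
    g=np.array([.4614,-.1796,.085]); k=np.array([.498,-.2795,.073]); p=np.array([.437,-.1773,.085])
    uv=proj(c,(g+k)/2).astype(int)
    S=6; u0,v0=uv-[50,42]
    z=cv2.resize(im[v0:v0+84,u0:u0+100],None,fx=S,fy=S,interpolation=cv2.INTER_CUBIC)
    for q,col in ((g,(0,255,0)),(k,(0,0,255)),(p,(255,0,0))):
        cv2.circle(z,tuple(((proj(c,q)-[u0,v0]+.5)*S).astype(int)),3,col,-1)
    cv2.imwrite(f"pics/{c}crop.png",z)
E
```

```text
top selector_grip 0.86 646 [398.1 234.8] [ 0.4622 -0.1751  0.08  ]
top key_top 0.47 169 [451.9 216.3] [ 0.4988 -0.2792  0.073 ]
side selector_grip 0.56 479 [311.6 271. ] [ 0.4612 -0.1888  0.08  ]
side key_top 0.74 167 [335.5 314.6] [ 0.4982 -0.2846  0.073 ]
```

View pics/topcrop.png

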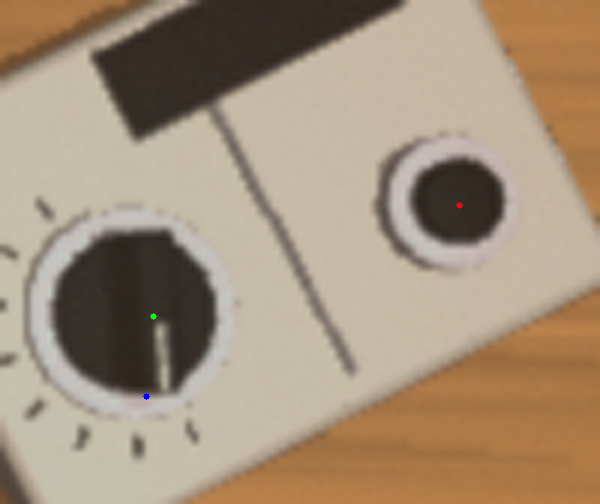

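View pics/sidecrop.png

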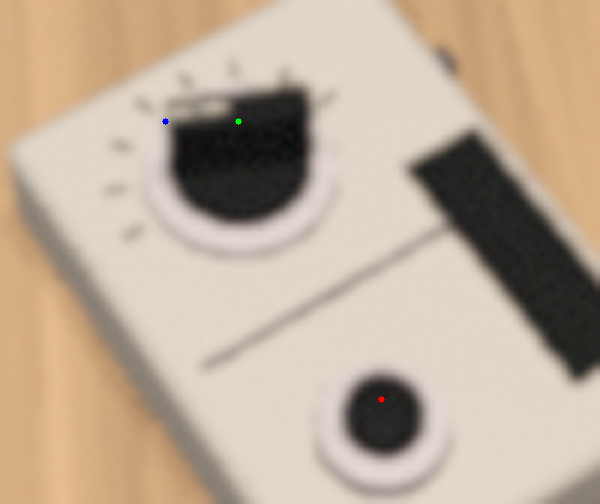

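Run:
```python
from h import *
mid=np.array([.4797,-.22955,.079])
def P(c,xy,z):
    o=proj(c,mid).astype(int)-[50,42]; return ray(c,np.array(xy)/6-.5+o,z)
a,b=P("top",(158,322),.094),P("top",(166,390),.094)
print("top line",a,b,np.degrees(np.arctan2(*(b-a)[1::-1])))
print("top far end mid",P("top",(147,230),.094))
a,b=P("side",(230,100),.094),P("side",(168,106),.094)
print("side line",a,b,np.degrees(np.arctan2(*(b-a)[1::-1])))
print("side far end mid",P("side",(304,91),.094))
print("key",P("top",(458,201),.073),P("side",(384,414),.073))
# collar / knob ring at box top
print("ring",P("top",(130,312),.052), "tick0",P("top",(192,431),.05),"tick1",P("top",(138,447),.05),"tick7",P("top",(44,209),.05))
g=[.4614,-.1796]
for pa in (174,):
  for da in (0,-72):
    for base in (90,-90):
        print(da,base,np.round(inverse_kinematics([*g,.2],down(np.radians(pa+da+base))),2))
print(np.round(inverse_kinematics([.498,-.281,.2],down(np.radians(-70))),2))
```

```text
top line [ 0.45968331 -0.17891279  0.094     ] [ 0.43906023 -0.18127109  0.094     ] -173.47640789483535
top far end mid [ 0.48774116 -0.17564984  0.094     ]
side line [ 0.45884291 -0.17665897  0.094     ] [ 0.43803984 -0.17710024  0.094     ] -178.78483370322522
side far end mid [ 0.48384418 -0.17540433  0.094     ]
key [ 0.4994105  -0.27913581  0.073     ] [ 0.49826046 -0.28449907  0.073     ]
ring [ 0.46330367 -0.17924816  0.052     ] tick0 [ 0.42544251 -0.19958868  0.05      ] tick1 [ 0.42011393 -0.18210667  0.05      ] tick7 [ 0.4962026  -0.15179803  0.05      ]
0 90 [-0.51  0.18  1.72 -0.    1.25  1.16]
0 -90 [-0.51  0.18  1.72  0.    1.25 -1.98]
-72 90 [-0.51  0.18  1.72  0.    1.25  2.42]
-72 -90 [-0.51  0.18  1.72 -0.    1.25 -0.72]
[-0.64  0.29  1.56 -0.    1.29  0.59]
```

Pixels, networks and dial ticks all agree. The knob is at click 1, with the pointer at about −176°, and its axis is near (0.462,−0.1785). Next I'll grasp it.

Run:
```python
from h import *
q=down(np.radians(-176-90+180)+0)  # jaw axis perpendicular to bar
g=[.462,-.1785]
gripper_to(.05,15)
r.move_to([*g,.19],q)
print(r.move_l([*g,.094],vel=.1,guard=8), telemetry.current_ee_pos().round(4), telemetry.current_joints().round(3), telemetry.current_t())
gripper_to(0.0,15); 
print(telemetry.current_opening(),telemetry.current_wrist_force().round(2),telemetry.current_torque().round(3))
cv2.imwrite("pics/grasp.png",np.hstack([vision.snapshot("top")[150:350,280:580,::-1],vision.snapshot("side")[180:380,180:480,::-1]]))
```

```text
False [ 0.4625 -0.1788  0.0945] [-0.509  0.277  1.877  0.     0.986  0.992] 4.4417
0.013808855421338218 [-0.4   2.31  2.02] [0.389 0.025 0.019]
```

View pics/grasp.png

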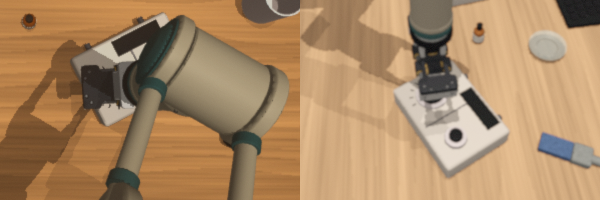

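The jaws hold the bar: the opening reads 13.8 mm and the forces are small. In the picture the gripper sits over the knob and the key is free. Now I'll turn it 72° clockwise and release.

Run:
```python
from h import *
j=np.array(telemetry.current_joints()); T=np.radians(73)
for f in (1/3,2/3,1):
    q=j.copy(); q[5]+=T*f; r.movej(q); print(telemetry.current_wrist_force().round(2),telemetry.current_torque().round(3))
r.hold(.2); 
x=RR(telemetry.current_tool_rot()).apply([1,0,0]); print("jaw yaw",np.degrees(np.arctan2(x[1],x[0])),telemetry.current_opening())
gripper_to(.045)
p=telemetry.current_ee_pos(); r.move_l([p[0],p[1],.19],vel=.15)
r.move_to([.35,-.40,.22],telemetry.current_tool_rot())
print(telemetry.current_t())
a=vision.snapshot("top"); 
g=models.mark_of("selector_grip","top"); pt=models.mark_of("selector_pointer","top"); print(g[:1],pt[:1])
b=vision.snapshot("side"); print(models.mark_of("selector_pointer","side")[:1])
cv2.imwrite("pics/after.png",np.hstack([cv2.resize(a[180:280,340:490,::-1],None,fx=2.6,fy=2.6),cv2.resize(b[230:330,250:400,::-1],None,fx=2.6,fy=2.6)]))
```

```text
[0.82 1.88 1.7 ] [ 0.553 -0.027 -0.027]
[0.84 4.48 1.51] [ 0.921 -0.195  0.019]
[0.93 4.57 2.05] [ 0.972 -0.338 -0.052]
jaw yaw -158.9154365052446 0.013840922139706394
9.3083
[{'at': [0.4627, -0.1779, 0.087], 'score': 0.79}] [{'at': [0.4553, -0.1515, 0.0853], 'score': 0.78}]
[{'at': [0.4552, -0.1542, 0.088], 'score': 0.91}]
```

View pics/after.png

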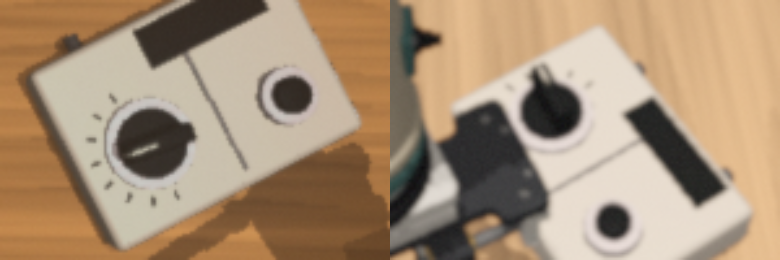

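The pointer now aims at tick 4, which is three clicks on from tick 1. The networks put it at 106–108°, against 112° expected. Next is the key.

Run:
```python
from h import *
k=[.4984,-.2808]; q=down(np.radians(20-90))
gripper_to(0.0,20)
r.move_to([*k,.15],q)
r.move_l([*k,.103],vel=.1,guard=5)
f0=telemetry.current_wrist_force(); print(f0.round(2))
for z in np.arange(.101,.0865,-.001):
    h=r.move_l([*k,z],vel=.03,guard=15)
    f=telemetry.current_wrist_force(); print(round(z,3),telemetry.current_ee_pos()[2].round(4),(f-f0).round(2))
    if h or (f-f0)[2]>12: break
r.hold(.2); print((telemetry.current_wrist_force()-f0).round(2),telemetry.current_ee_pos().round(4),telemetry.current_t())
```

```text
[ 0.21  0.59 -0.14]
0.101 0.1015 [-0.09 -1.04 -0.15]
0.1 0.1001 [-0.26 -0.71  0.08]
0.099 0.0989 [-0.69  0.28  0.69]
0.098 0.0979 [-0.17 -0.47  0.11]
0.097 0.0972 [ 0.67 -0.74  1.  ]
0.096 0.0962 [ 0.17 -1.31  2.55]
0.095 0.0951 [ 0.74 -0.21  2.76]
0.094 0.0941 [ 0.43 -0.73  3.92]
0.093 0.0931 [0.37 0.17 2.95]
0.092 0.0921 [ 0.26 -1.3   4.31]
0.091 0.0913 [-0.2   0.08  5.46]
0.09 0.0911 [-1.56  0.11 10.55]
0.089 0.091 [-2.3   0.51 16.23]
[-1.61  1.08 15.5 ] [ 0.4986 -0.2809  0.091 ] 15.5417
```

The force rose like a spring from z≈0.097 and hit a hard stop at 0.091, which is the full 6 mm of travel. I'll lift off and check.

Run:
```python
from h import *
p=telemetry.current_ee_pos(); r.move_l([.4984,-.2808,.16],vel=.1)
r.move_to([.35,-.42,.23],telemetry.current_tool_rot()); r.hold(.3)
a=vision.snapshot("top")
for n in ("selector_grip","selector_pointer","key_top"): print(n,models.mark_of(n,"top")[:1])
print(telemetry.current_t(),telemetry.current_wrist_force().round(2))
cv2.imwrite("pics/end.png",cv2.resize(a[180:280,340:490,::-1],None,fx=4,fy=4))
```

```text
selector_grip [{'at': [0.4647, -0.1762, 0.0867], 'score': 0.9}]
selector_pointer [{'at': [0.4536, -0.1504, 0.0849], 'score': 0.74}]
key_top [{'at': [0.5016, -0.2829, 0.0736], 'score': 0.56}]
17.7667 [-0.8  -0.27  0.17]
```

View pics/end.png

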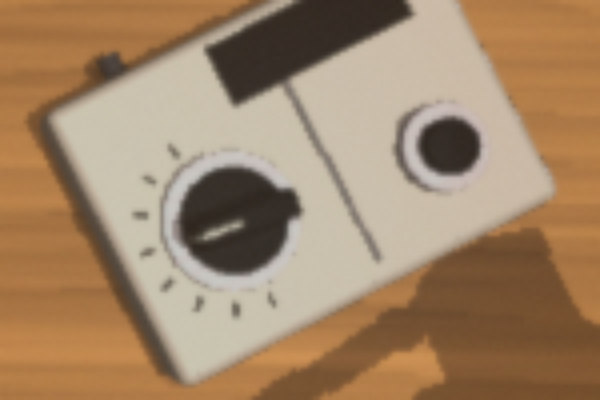

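The line at (195–243, 242–222) points to tick 4 at (147,252). The key at (450,145) is up and the arm is clear.

```bash
python3 -c "
from plant import r
r.sign_off()"
```

```text
the job is handed in; nothing more can be done
```

I turned the filter box's bar knob three clicks clockwise, from click 1 to click 4, then pressed its round key fully down and let go. I handed the job in at about 18 s of the 38 s allowed.

- **Knob:** the jaws closed on the bar at 13.8 mm. After I let go, the white line pointed to tick 4 in the picture, and it still did at the end. The networks' estimates of the pointer direction ranged from 106° to 113°, against 112° expected, so the early ones were up to 6° off. That is within the 10° allowed and their 4 mm noise.
- **Key:** I felt contact at about z = 0.097 m and a hard stop at 0.091 m, so the full 6 mm of travel. The last stop reading was about 16 N. Afterwards the network put the key top at z = 0.0736 m, against 0.073 m when up. The network is only good to about 4 mm, so this doesn't prove the 1.5 mm limit by itself.
- **Robot:** at the end the arm was clear of everything, with under 1 N on the wrist. The highest force I read was about 16 N, while pressing the key.

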